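Charge the mill jar with grinding pellets through a chute

TASK

Carry the steel chute with its four grinding pellets, by its middle handle and without spilling, to the stand and set it level on the two crossbars with its spout over the mill jar's mouth, then let go. Now take it by its tail handle and tilt it, spout down, until all four pellets have slid into the jar, and lower the empty chute back to the same level place on the crossbars and let go. Leave the jar standing in its place and do not disturb the other things on the table.

Things in the scene. Friction and masses are not known exactly. Their poses are not given: they have to be found in the camera images.
- chute: Open-topped bright steel channel lying on the table, 200 x 32 x 26 mm, walls and floor 3 mm (26 mm wide inside), 0.24-0.39 kg. Origin: centre of underside; +x to the shut tail end, -x to the open spout end, z up. Two dark wooden handle fins stand on narrow steel straps (tops 30 mm above the underside) over it; pellets pass beneath. Pellets start to slide at a tilt of about 16 to 23 degrees.
- mid_handle (a point): Point in the middle handle fin, at chute x = 0, y = 0, 50 mm above the chute's underside; axes as the chute. The fin is 46 mm long (along x), 14 mm thick (along y: grip it across this) and reaches from 30 to 64 mm above the underside.
- tail_handle (a point): Point in the tail handle fin, at chute x = +75 mm, y = 0, 50 mm above the chute's underside; axes as the chute. A fin of the same size and heights as the middle one, gripped across y.
- spout (a point): Middle of the chute floor's edge at the open spout end, chute x = -100 mm, 3 mm above the underside; axes as the chute.
- stand: Stand fixed to the table: plywood base 250 x 116 x 8 mm (x = -170 to +80 mm), two 8 mm round steel crossbars along y at x = -40 and +40 mm, tops 128 mm above the table. Each lies between two dark posts, 36 mm clear at the bar, flaring to 54 mm at 15 mm above it; post tops 19 mm above the bar. Origin: below the seat at table height; -x points to the jar, z up.
- stand_seat (a point): The place for the origin of the chute (centre of its underside) when it rests on both crossbars: 128 mm above the table, above the stand's origin; chute x along stand x, spout to stand -x. Axes as the stand.
- mill_jar: White porcelain mill jar standing loose on the stand's base near the spout end (at stand x about -108 mm), 0.7 kg, 98 mm across the body, 80 mm high, with a narrow neck. Origin: centre of its underside (8 mm above the table), z up.
- jar_mouth (a point): Centre of the jar's round mouth at the rim, 80 mm above its foot, 88 mm above the table; 46 mm wide inside, 58 mm outside. With the chute level on the stand, its floor is 43 mm above the rim and its spout edge near the mouth's centre; as it turns about the front crossbar (that nearer the jar) the spout sinks, to just above the rim at 40 degrees.
- pellet_0_center (a point): Centre of a blue ceramic grinding pellet, a cylinder of 18 mm diameter and 14 mm height, 16 g, standing on its flat end on the chute floor in a row towards the tail.
- pellet_1_center (a point): Centre of a blue ceramic grinding pellet, a cylinder of 18 mm diameter and 14 mm height, 16 g, standing on its flat end on the chute floor in a row towards the tail.
- pellet_2_center (a point): Centre of a blue ceramic grinding pellet, a cylinder of 18 mm diameter and 14 mm height, 16 g, standing on its flat end on the chute floor in a row towards the tail.
- pellet_3_center (a point): Centre of a blue ceramic grinding pellet, a cylinder of 18 mm diameter and 14 mm height, 16 g, standing on its flat end on the chute floor in a row towards the tail.
- jar_lid: White lid of the mill jar with a knob, 66 mm diameter, 30 mm high; origin centre of underside. Bystander.
- test_jar: Small green glaze test jar, 49 mm diameter, 64 mm high; origin centre of underside. Bystander.
- tape: Roll of tan paper tape lying flat, 64 mm diameter, 24 mm high; origin centre of underside. Bystander.
- dish: Small pink bisque dish, 72 mm diameter, 24 mm high; origin centre of underside. Bystander.
- stamp: Turned wooden stamp standing upright, 26 mm diameter, 60 mm high; origin centre of underside. Bystander.
Things that resemble listed ones, but are neither listed nor needed, are in the scene too. There is more than one size of the chute; the job needs the larger.

How it is judged:
By the outcome, as a careful person would: the job done as asked, in the order asked, and still so for the second after the job is handed in, with the robot touching nothing.
It also fails if it takes over 61 s, if anything falls off the work surface, if the arm or the gripper's body presses on something with over 40 N, if the wrist force passes 120 N, or if a joint passes its speed limit or range.

ROBOT

A 6-joint arm with a two-finger parallel gripper is mounted at the origin on a cart in front of the work surface, level with it; the furniture and walls round the work are solid. World frame = base frame: x ahead of the robot, y to its left, z up, the work surface at z = 0. Lengths are in m, angles in degrees, forces in N, time in s.
With the tool pointing down it reaches from about 0.35 to 0.875 m from the base axis. Payload 4.2 kg.
Tool frame: the origin (TCP) lies at the very end of the fingers, on their centre line; the grasp point (between the pads) lies 19 mm behind it; z points along the fingers, y is the line along which they close (so a half turn about z gives the same grasp; the last joint's range is limited). The gripper opens to 87 mm and grips with 3 to 60 N. Pads are 19 mm wide; open, the fingers measure 117 mm over their backs; the gripper's body (75 mm by 190 mm) begins 51 mm behind the grasp point.
Start: joints at [91.536, 22.042, 0.453, 0, -68.411, -14.817], TCP at [0.144, 0.608, 0.223] pointing down, gripper open.
Joint ranges: [-179.83, 179.83], [-69.29, 118.12], [-61.27, 80.66], [-181.25, 117.63], [-171.15, -9.14], [-177.46, 177.46]. Speed limits (degrees/s): [159.86, 159.86, 180, 180, 180, 180].

INTERFACE

Orientations are given as a 3x3 rotation matrix whose columns are the frame's x, y, z axes.
In Python, from station import monitor, cams, ticket gives the robot as it stands.
- The arm moves only by the tool drive_tool, never from a script. Its argument "moves" is a list of rows, each an object with "delta_pos": the shift along the tool's x, y, z in mm, a list of three; "turn": the turn about the tool's z in rad; "claw": the opening, from 0 (shut) to 1 (fully open). A call has 1 to 12 rows; each row shifts and turns the commanded pose from where the row before left it, along the tool's axes as they then stand; what a row does not reach is not made up. A row lasts 1/8 s, in which the tool goes at most 62.5 mm and 10.7 degrees, less where a joint would pass 70% of its speed; a pose out of reach is approached as far as the arm can. A call is refused whole if a number of a shift passes 62.5 or a number of a turn 0.188, either way. A call with a gripper value outside its range is refused whole. The fingers move at their own pace and stop on an object; the grip force is fixed at half the most. Time passes only in rows, so rows that do not move let the fingers close. It gives the time, the measured TCP pose, the force, the opening and the grip force at its end, in the units of the state.
- monitor.sense(): the state, without advancing time (a new reading comes with each control period).
- cams.capture(name): name is "side" or "top" or "wrist"; returns a dict with "color" (480x640x3 uint8, red, green, blue), "range_z" (480x640 float32, m along the optical axis (not along the pixel's ray), 0 where there is no reading), "vertical_fov" (degrees; the focal length in pixels is half the picture's height over the tangent of half this angle, whatever the lens; pixels are square), "cx", "cy" (the principal point, pixels), "extrinsics" (4x4, takes a point from camera to world coordinates). Camera axes: x right, y down, z forward; pixel columns grow to the right and rows downward; lengths in m; the calibration is good to about 2 mm. A picture is of the moment at which its call begins.
- ticket.finish_job(): hands the job in; it is judged then, once.
The state is a dict: "time_s": time; "joints": joint angles; "joint_velocities": joint speeds; "effort": joint torques, N m; "tcp_pos": TCP position; "ee_rot": TCP orientation; "wrist_force": force on the tool from outside, world axes, zero at the start; "moment": the same for the moment, N m; "gripper_width": opening from 0.0 (shut) to 1.0 (fully open); "gripper_force": force on a finger pad.
Only numpy, scipy, OpenCV 4.12 (cv2) and the standard library are available. Lean on these libraries where they do the work, as an engineer would, in place of code of your own. Each camera call takes 0.05 s, during which the arm holds its last target. There are 200 camera calls.

## Working session

There is one attempt and no reset: what is moved stays moved. The work goes in short steps, Python scripts to look and compute and a tool call to move; the robot and the scene stay as the last step left them, time stands still between calls to the robot, and variables do not carry over. Pictures are saved under pics/ and viewed, at most 10 in all, crops included, and the job is handed in when it is done.

Besides the shell and the picture viewer there is one more tool, called after "Request:" as name(argument=value, ...), one argument or row to a line, values as JSON. drive_tool: Moves the arm, as the interface text tells. Its arguments: {"type":"object","properties":{"moves":{"type":"array","items":{"type":"object","properties":{"delta_pos":{"type":"array","items":{"type":"number"}},"turn":{"type":"number"},"claw":{"type":"number"}}}}},"required":["moves"]}

```bash
mkdir -p pics; cat > h.py <<'E'
import sys,os
import numpy as np,cv2
from station import monitor,cams,ticket
np.set_printoptions(precision=4,suppress=True)
def cap(n,save=None):
    c=cams.capture(n)
    if save: cv2.imwrite(f'pics/{save}.png',c['color'][:,:,::-1]); np.savez(f'pics/{save}.npz',**c)
    return c
def cloud(c):
    f=240/np.tan(np.radians(c['vertical_fov'])/2)
    v,u=np.mgrid[0:480,0:640]; z=c['range_z']
    P=np.stack([(u-c['cx'])/f*z,(v-c['cy'])/f*z,z],-1)
    E=np.array(c['extrinsics']); return P@E[:3,:3].T+E[:3,3]
E
python3 - <<'E'
from h import *
s=monitor.sense(); print(s)
a=cap('top','top0'); b=cap('side','side0')
for c in (a,b): print(c['extrinsics'],c['vertical_fov'],c['cx'],c['cy'])
E
```

```text
{'time_s': 0.0, 'joints': array([ 91.5361,  22.0903,   0.3794,  -0.0299, -68.414 , -14.8179]), 'joint_velocities': array([-0.0542,  0.0142, -0.0138, -0.0554,  0.0213, -0.05  ]), 'effort': array([  0.0007, -39.0665,  18.7406,   4.2198,   0.011 ,  -0.0002]), 'tcp_pos': array([0.1434, 0.6077, 0.2215]), 'ee_rot': array([[ 0.9732, -0.2299, -0.0004],
       [-0.2299, -0.9732, -0.0022],
       [ 0.0001,  0.0022, -1.    ]]), 'wrist_force': array([-0.0439,  0.4287, -0.4218]), 'moment': array([-0.0023,  0.0381, -0.0459]), 'gripper_force': 0.0, 'gripper_width': 0.9991263292605363}
[[-0.0251 -0.9917  0.1257  0.3843]
 [-0.9997  0.0252 -0.0012  0.0077]
 [-0.0019 -0.1257 -0.9921  1.4293]
 [ 0.      0.      0.      1.    ]] 54.357576350721914 316.36689426090715 236.7676339501359
[[-0.9483  0.2773 -0.1546  0.8332]
 [ 0.3173  0.813  -0.4883  0.9238]
 [-0.0097 -0.5121 -0.8589  1.7114]
 [ 0.      0.      0.      1.    ]] 43.66789522007656 315.10521543508577 231.9689834286701
```

View pics/top0.png

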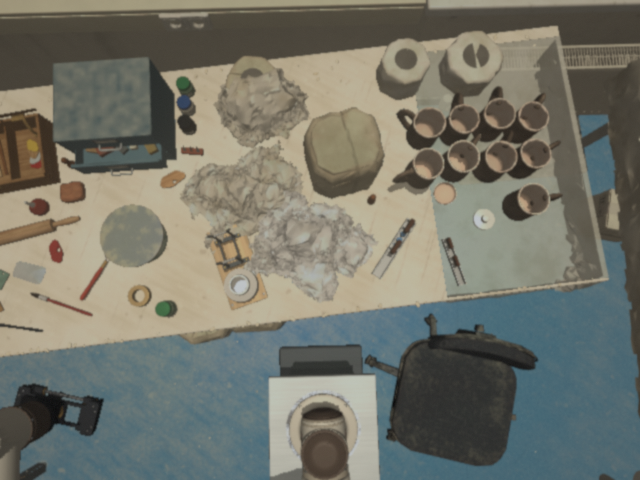

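View pics/side0.png

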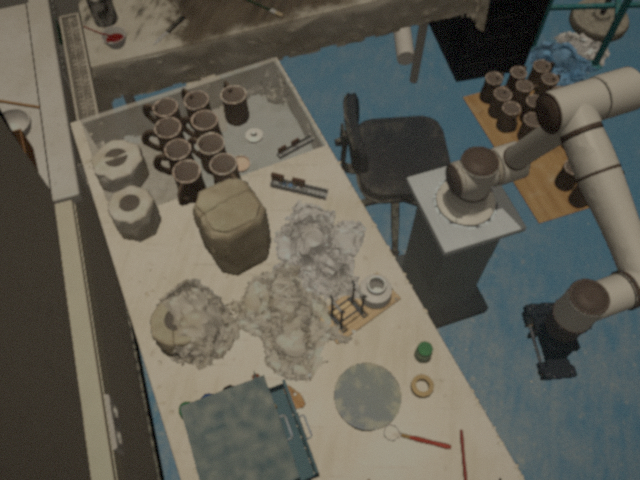

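Two chute-like things in the top view: one on the table at (393,248), one in the grey tray at (454,260). The first is longer, so it should be the larger one. I'll confirm in an enlarged crop. The stand is at (232,255), the jar at (241,286), and the pink dish at (445,192).

```bash
python3 - <<'E'
from h import *
c=dict(np.load('pics/top0.npz')); im=c['color'][:,:,::-1]
A=cv2.resize(im[205:295,360:480],None,fx=5,fy=5,interpolation=3)
B=cv2.resize(im[220:315,195:315],None,fx=5,fy=5,interpolation=3)[:450]
cv2.imwrite('pics/crop0.png',cv2.resize(np.vstack([A,B]),None,fx=.66,fy=.66)) 
P=cloud(c)
for n,(u0,u1,v0,v1) in dict(big=(365,420,210,285),small=(438,470,230,290),stand=(205,275,225,312)).items():
    q=P[v0:v1,u0:u1].reshape(-1,3); 
    print(n,np.percentile(q[:,2],[1,25,50,75,99]))
    if n!='stand':
        m=q[:,2]>(0.012 if n=='big' else np.median(q[:,2])+.01); q=q[m]
        r=cv2.minAreaRect((q[:,:2]*1000).astype(np.float32)); print(r,len(q))
# probe points
for u,v in [(393,248),(409,225),(377,273),(454,260),(241,286),(232,255)]: print(u,v,P[v,u])
E
```

```text
big [-0.0075 -0.002   0.0004  0.0036  0.0653]
((485.81170654296875, -150.67015075683594), (116.76354217529297, 357.6746520996094), 50.74794006347656) 477
small [-0.0071 -0.0017  0.0005  0.0036  0.0507]
((400.5853271484375, -222.2265167236328), (149.49505615234375, 436.08782958984375), 22.98223304748535) 256
stand [-0.0059  0.0021  0.01    0.0209  0.1415]
393 248 [ 0.5184 -0.218   0.0638]
409 225 [ 0.5851 -0.2679  0.0662]
377 273 [ 0.4493 -0.1761  0.0013]
454 260 [ 0.4807 -0.4032  0.0348]
241 286 [0.4199 0.2363 0.0164]
232 255 [0.5152 0.2653 0.0042]
```

View pics/crop0.png

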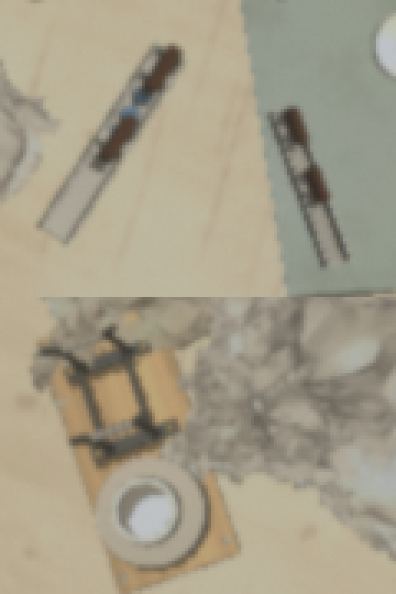

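The crop shows the table chute has two fins plus blue pellets between them, with its tail at about (411,220) and its spout at about (377,274). The tray one is shorter and has no pellets. The table chute is therefore the one needed. Next I'll work out a move that puts the wrist camera above it.

```bash
cat >> h.py <<'E'
def ray(c,u,v,z):
    f=240/np.tan(np.radians(c['vertical_fov'])/2); E=np.array(c['extrinsics'])
    d=E[:3,:3]@np.array([(u-c['cx'])/f,(v-c['cy'])/f,1]); o=E[:3,3]
    return o+d*(z-o[2])/d[2]
def delta(target,s=None):
    "tool-frame shift in mm to a world target"
    s=s or monitor.sense(); return s['ee_rot'].T@(np.array(target)-s['tcp_pos'])*1000
E
python3 - <<'E'
from h import *
c=dict(np.load('pics/top0.npz')); P=cloud(c)
print('spout/tail',ray(c,376.7,274.7,.02),ray(c,411.5,220,.03))
print('jar',ray(c,240.5,284.5,.088),'stand',ray(c,232.9,248.2,.128))
for x in np.arange(.25,.75,.05):
    r=[]
    for y in np.arange(-.35,.7,.07):
        m=(abs(P[...,0]-x)<.025)&(abs(P[...,1]-y)<.035); r.append(int(1000*np.percentile(P[...,2][m],99)) if m.sum()>3 else -1)
    print('%.2f'%x,r)
for t in [(.40,.35,.32),(.45,-.17,.32)]: print(t,delta(t))
w=cams.capture('wrist'); s=monitor.sense()
E=np.array(w['extrinsics']); print('cam in tool',s['ee_rot'].T@(E[:3,3]-s['tcp_pos']),s['ee_rot'].T@E[:3,:3],w['vertical_fov'])
E
```

```text
spout/tail [ 0.4433 -0.1726  0.02  ] [ 0.6055 -0.2835  0.03  ]
jar [0.4224 0.2261 0.088 ] stand [0.5229 0.2404 0.128 ]
0.25 [-92, -721, -722, -720, -721, -722, -723, -326, -318, -311, -323, -538, -2, 5, 5]
0.30 [-721, -723, -722, -718, -722, 4, 4, 6, 6, 5, 5, 6, 6, 6, 7]
0.35 [7, 6, 5, 7, 6, 17, 6, 7, 12, 12, 7, 68, 69, 25, 7]
0.40 [6, 6, 6, 5, 18, 1429, 18, 11, 91, 91, 6, 64, 64, 28, 7]
0.45 [6, 7, 27, 24, 23, 36, 69, 49, 90, 89, 7, 6, 6, 23, 7]
0.50 [8, 6, 66, 43, 137, 155, 165, 125, 145, 146, 8, 6, 104, 104, 102]
0.55 [36, 63, 66, 48, 139, 180, 188, 123, 58, 145, 18, 101, 105, 105, 106]
0.60 [6, 66, 8, 23, 129, 169, 181, 111, 50, 143, 24, 100, 104, 105, 105]
0.65 [22, 6, 6, 58, 21, 98, 128, 101, 122, 107, 98, 15, 104, 105, 100]
0.70 [139, 140, 124, 263, 264, 263, 89, 104, 138, 130, 106, 21, 8, 7, 6]
(0.4, 0.35, 0.32) [308.9491 192.0649 -98.0284]
(0.45, -0.17, 0.32) [477.1728 686.6353 -97.0473]
cam in tool [ 0.0824  0.0004 -0.1619] [[ 0.0013 -0.9535 -0.3015]
 [ 1.      0.0011  0.001 ]
 [-0.0006 -0.3015  0.9535]] 66.4476888147491
```

Request:
drive_tool(
  moves=[
    {"delta_pos":[0,0,-50],"claw":1},
    {"delta_pos":[20,10,-48],"claw":1},
    {"delta_pos":[48,30,0],"claw":1},
    {"delta_pos":[48,30,0],"claw":1},
    {"delta_pos":[48,30,0],"claw":1},
    {"delta_pos":[48,31,0],"claw":1},
    {"delta_pos":[48,31,0],"claw":1},
    {"delta_pos":[49,30,0],"claw":1},
  ],
)

```text
invalid input
```

Request:
drive_tool(
  moves=[
    {"delta_pos":[26,46,0],"claw":1},
    {"delta_pos":[26,46,0],"claw":1},
    {"delta_pos":[26,46,0],"claw":1},
    {"delta_pos":[26,46,0],"claw":1},
    {"delta_pos":[26,46,0],"claw":1},
    {"delta_pos":[26,46,0],"claw":1},
    {"delta_pos":[26,46,0],"claw":1},
    {"delta_pos":[26,46,0],"claw":1},
    {"delta_pos":[26,46,0],"claw":1},
    {"delta_pos":[26,46,0],"claw":1},
    {"delta_pos":[26,46,0],"claw":1},
    {"delta_pos":[26,46,0],"claw":1},
  ],
)

```text
invalid input
```

Request:
drive_tool(
  moves=[
    {"delta_pos":[0,0,0],"turn":0.184,"claw":1},
    {"delta_pos":[0,0,0],"turn":0.184,"claw":1},
    {"delta_pos":[0,0,0],"claw":1},
    {"delta_pos":[0,0,0],"claw":1},
  ],
)

```text
invalid input
```

```bash
python3 - <<'E'
from h import *
s=monitor.sense(); print(s['time_s'],s['tcp_pos'],s['ee_rot'],s['joints'])
c=cap('wrist','w1'); print(c['range_z'].min(),c['range_z'].max())
E
```

```text
0.15 [0.1435 0.6079 0.2217] [[ 0.9732 -0.2298 -0.0003]
 [-0.2298 -0.9732 -0.0017]
 [ 0.0001  0.0017 -1.    ]] [ 91.5357  22.0826   0.3975  -0.0188 -68.4107 -14.817 ]
0.0 1.4011059
```

View pics/w1.png

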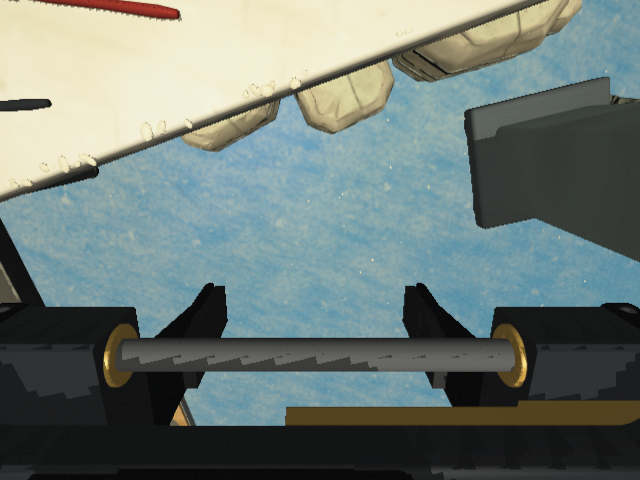

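The wrist view shows the open fingers at rows 290–420, with the camera looking towards tool +x at the top. The moves were refused, probably because each row needs every key.

Request:
drive_tool(
  moves=[
    {"delta_pos":[0,0,-50],"turn":0,"claw":1},
    {"delta_pos":[20,10,-48],"turn":0,"claw":1},
    {"delta_pos":[48,30,0],"turn":0,"claw":1},
    {"delta_pos":[48,30,0],"turn":0,"claw":1},
    {"delta_pos":[48,30,0],"turn":0,"claw":1},
    {"delta_pos":[48,31,0],"turn":0,"claw":1},
    {"delta_pos":[48,31,0],"turn":0,"claw":1},
    {"delta_pos":[49,30,0],"turn":0,"claw":1},
  ],
)

```text
time_s: 1.2
tcp_pos: [0.4011, 0.3489, 0.3206]
ee_rot: [[0.973, -0.229, 0.0], [-0.229, -0.973, 0.0], [-0.0, -0.0, -1.0]]
wrist_force: [1.8, 0.2, -0.3]
gripper_width: 1.001
gripper_force: 0.0
```

Request:
drive_tool(
  moves=[
    {"delta_pos":[32,26,0],"turn":0,"claw":1},
    {"delta_pos":[32,26,0],"turn":0,"claw":1},
    {"delta_pos":[32,26,0],"turn":0,"claw":1},
    {"delta_pos":[0,0,0],"turn":0,"claw":1},
    {"delta_pos":[0,0,0],"turn":0,"claw":1},
  ],
)

```text
time_s: 1.82
tcp_pos: [0.4755, 0.2525, 0.3203]
ee_rot: [[0.973, -0.23, -0.0], [-0.23, -0.973, 0.0], [-0.0, 0.0, -1.0]]
wrist_force: [-0.2, -0.2, 0.6]
gripper_width: 0.998
gripper_force: 0.0
```

```bash
python3 - <<'E'
from h import *
s=monitor.sense(); print(s['time_s'],s['tcp_pos'],s['joints'])
c=cap('wrist','w2'); print(c['extrinsics'])
print('to chute',delta((.5244,-.228,.32)))
P=cloud(c)
m=(P[...,2]>.12)&(P[...,2]<.155)&(abs(P[...,0]-.52)<.09)&(abs(P[...,1]-.24)<.07)
v,u=np.where(m); print(u.min(),u.max(),v.min(),v.max())
E
```

```text
1.825 [0.4755 0.2525 0.3203] [ 45.225   10.4069  -1.8239  -0.0194 -77.7875  31.4772]
[[-0.2288 -0.928  -0.2939  0.5557]
 [-0.9735  0.2182  0.0686  0.2332]
 [ 0.0005  0.3018 -0.9534  0.4823]
 [ 0.      0.      0.      1.    ]]
to chute [157.9783 456.8286   0.4088]
231 343 102 222
```

View pics/w2.png

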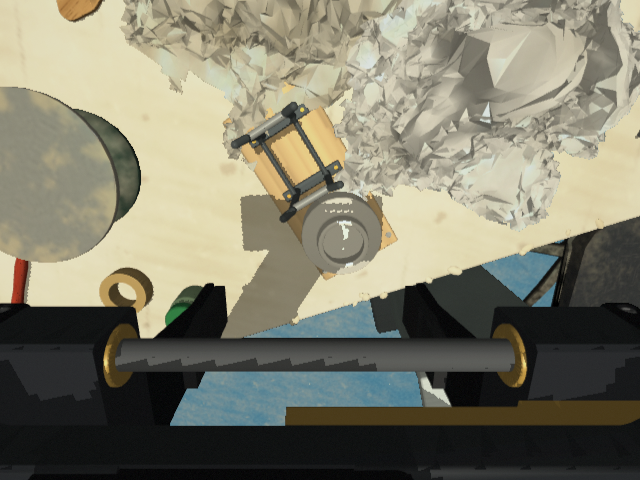

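The stand is at about (300,150), with post tops near (237,142), (303,110), (287,215) and (337,185). The jar mouth is at about (343,242). I'll enlarge this while moving on to the chute.

Request:
drive_tool(
  moves=[
    {"delta_pos":[16,45,0],"turn":0,"claw":1},
    {"delta_pos":[16,45,0],"turn":0,"claw":1},
    {"delta_pos":[16,46,0],"turn":0,"claw":1},
    {"delta_pos":[16,46,0],"turn":0,"claw":1},
    {"delta_pos":[16,46,0],"turn":0,"claw":1},
    {"delta_pos":[16,46,0],"turn":0,"claw":1},
    {"delta_pos":[16,46,0],"turn":0,"claw":1},
    {"delta_pos":[16,46,0],"turn":0,"claw":1},
    {"delta_pos":[16,46,0],"turn":0,"claw":1},
    {"delta_pos":[14,45,0],"turn":0,"claw":1},
    {"delta_pos":[0,0,0],"turn":0.184,"claw":1},
    {"delta_pos":[0,0,0],"turn":0.184,"claw":1},
  ],
)

```text
time_s: 3.38
tcp_pos: [0.5248, -0.2282, 0.3202]
ee_rot: [[0.822, -0.569, -0.001], [-0.569, -0.822, 0.0], [-0.001, 0.0, -1.0]]
wrist_force: [-0.5, 0.3, -0.1]
gripper_width: 0.999
gripper_force: 0.0
```

Request:
drive_tool(
  moves=[
    {"delta_pos":[0,0,0],"turn":0,"claw":1},
    {"delta_pos":[0,0,0],"turn":0,"claw":1},
  ],
)

```text
time_s: 3.62
tcp_pos: [0.5247, -0.2278, 0.3206]
ee_rot: [[0.828, -0.561, 0.0], [-0.561, -0.828, 0.0], [0.0, -0.0, -1.0]]
wrist_force: [0.1, 0.6, 0.4]
gripper_width: 1.001
gripper_force: 0.0
```

```bash
python3 - <<'E'
from h import *
s=monitor.sense(); print(s['time_s'],s['tcp_pos'],s['ee_rot'][:,0],s['joints'])
c=cap('wrist','w3')
im=c['color'][:,:,::-1]
a=cv2.imread('pics/w2.png')[90:290,225:405]
cv2.imwrite('pics/crop2.png',cv2.resize(a,None,fx=3,fy=3,interpolation=2))
E
```

```text
3.625 [ 0.5247 -0.2278  0.3206] [ 0.8277 -0.5612  0.0001] [ -7.2485  13.8787   2.6768  -0.0028 -78.7923  63.1102]
```

View pics/w3.png

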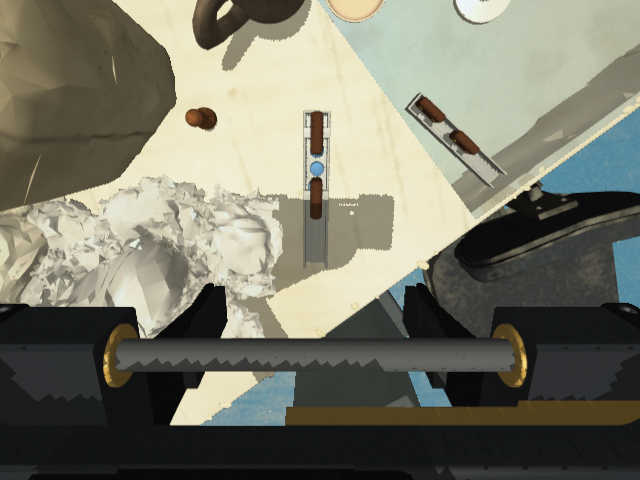

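View pics/crop2.png

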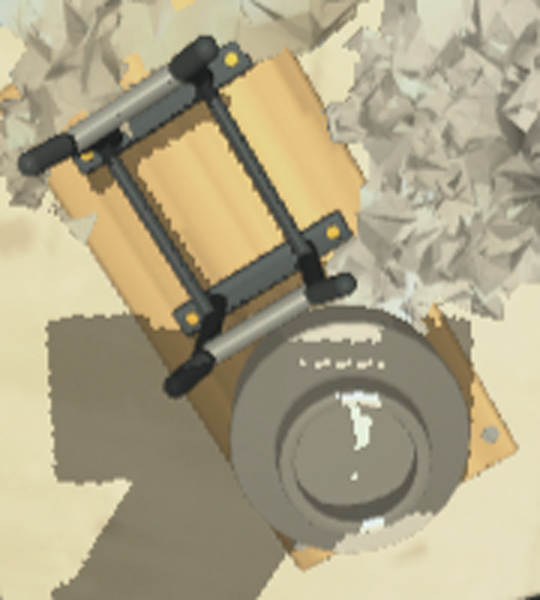

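w3 shows the chute lying nearly along the image column u≈316: spout end at v≈266, tail end at v≈111, mid fin at (316,198), tail fin at (317,132) and a blue pellet at (317,169). crop2 shows the front bar silver running (208,356)–(308,298) and the rear bar (76,140)–(186,80). The jar mouth is at about (355,455).

```bash
python3 - <<'E'
from h import *
c=dict(np.load('pics/w2.npz')); P=cloud(c)
px=lambda x,y:(225+x/3-.33,90+y/3-.33)
R=lambda x,y,z:ray(c,*px(x,y),z)
fb=[R(208,356,.127),R(308,298,.127)]; rb=[R(76,140,.127),R(186,80,.127)]
F=np.mean(fb,0);B=np.mean(rb,0)
print('bars',fb,rb,'mid',F,B,np.linalg.norm(B-F)*1000,'yaw',np.degrees(np.arctan2(*(B-F)[1::-1])))
ft=[R(175,385,.145),R(348,285,.145)]; rt=[R(28,163,.145),R(212,48,.145)]
F2=np.mean(ft,0);B2=np.mean(rt,0);print('posts mid',F2,B2,np.linalg.norm(B2-F2)*1000,'yaw',np.degrees(np.arctan2(*(B2-F2)[1::-1])),[np.degrees(np.arctan2(*(a[0]-a[1])[1::-1]))-90 for a in (fb,rb,ft,rt)])
print('seat',(F+B)/2,(F2+B2)/2)
print('jar',R(355,455,.088), 'tips',ft,rt)
# depth check on bars
for x,y in [(258,327),(131,110),(240,337),(110,122)]:
    u,v=map(round,px(x,y)); print('d',P[v-1:v+2,u-1:u+2,2].max())
c=dict(np.load('pics/w3.npz')); P=cloud(c); s=monitor.sense()
T=(P-s['tcp_pos'])@s['ee_rot']*1000
q=T.reshape(-1,3); z=P[...,2].ravel()
near=(abs(q[:,1])<40)&(abs(q[:,0])<150)
fin=near&(z>.056)&(z<.075); 
f=q[fin]; print('fin n',len(f))
for nm,m in (('mid',f[:,0]<35),('tail',f[:,0]>=35)):
    g=f[m]; print(nm,len(g),np.percentile(g,[2,50,98],axis=0), g.mean(0), P[...,2].ravel()[fin][m].mean())
g=f; k=np.polyfit(g[:,0],g[:,1],1); print('slope',k, 'yaw deg about z',np.degrees(k[0]))
ch=near&(z>.015)&(z<.05); print('chute',np.percentile(q[ch],[1,50,99],axis=0))
print('spout',(ray(c,315.5,266,.02)-s['tcp_pos'])@s['ee_rot']*1000,'tail',(ray(c,316.5,111,.026)-s['tcp_pos'])@s['ee_rot']*1000)
E
```

```text
bars [array([0.484 , 0.2708, 0.127 ]), array([0.4951, 0.2345, 0.127 ])] [array([0.5598, 0.2939, 0.127 ]), array([0.569 , 0.2562, 0.127 ])] mid [0.4896 0.2527 0.127 ] [0.5644 0.2751 0.127 ] 78.12925173291639 yaw 16.682765049791723
posts mid [0.4901 0.2515 0.145 ] [0.5658 0.2761 0.145 ] 79.57622075418136 yaw 18.013147932024633 [np.float64(17.129468270770403), np.float64(13.8150109371294), np.float64(17.114168802926926), np.float64(16.952798635271463)]
seat [0.527  0.2639 0.127 ] [0.528  0.2638 0.145 ]
jar [0.4266 0.2304 0.088 ] tips [array([0.4809, 0.2813, 0.145 ]), array([0.4993, 0.2216, 0.145 ])] [array([0.5565, 0.3066, 0.145 ]), array([0.5751, 0.2456, 0.145 ])]
d 0.1287667181263964
d 0.12873819150612847
d 0.12826702186990224
d 0.12837490164116533
fin n 981
mid 459 [[-21.55    -4.5677 255.311 ]
 [  0.7222   2.3597 257.2851]
 [ 21.8014   8.3212 261.1713]] [  0.5566   1.856  257.5714] 0.06304400946166788
tail 522 [[ 53.1578  -4.4465 255.3932]
 [ 74.5674   2.2235 257.175 ]
 [ 95.9403   8.8848 260.4761]] [ 74.4229   2.4823 257.3582] 0.06326236920228773
slope [0.0082 1.8609] yaw deg about z 0.47193294000113845
chute [[-96.0994 -14.3928 278.2666]
 [ 25.3664   0.0133 294.8314]
 [ 98.6824  18.0937 305.1479]]
spout [-98.8375   2.2366 300.6083] tail [ 98.6848   2.8458 294.6223]
```

```bash
python3 - <<'E'
from h import *
c=dict(np.load('pics/w3.npz')); P=cloud(c); s=monitor.sense()
T=((P-s['tcp_pos'])@s['ee_rot']*1000).reshape(-1,3); z=P[...,2].ravel()
for y0 in range(-130,130,10):
    m=(T[:,1]>=y0)&(T[:,1]<y0+10)&(abs(T[:,0])<45)&(z<.25)
    print(y0,int(1000*np.percentile(z[m],99.5)) if m.any() else None,end=' | ')
E
```

```text
-130 38 | -120 39 | -110 38 | -100 38 | -90 36 | -80 33 | -70 19 | -60 13 | -50 12 | -40 2 | -30 2 | -20 30 | -10 65 | 0 65 | 10 31 | 20 2 | 30 2 | 40 2 | 50 2 | 60 2 | 70 2 | 80 2 | 90 2 | 100 2 | 110 1 | 120 1 |
```

Request:
drive_tool(
  moves=[
    {"delta_pos":[0,2,50],"turn":0.008,"claw":1},
    {"delta_pos":[0,0,55],"turn":0,"claw":1},
    {"delta_pos":[0,0,55],"turn":0,"claw":1},
    {"delta_pos":[0,0,50],"turn":0,"claw":0.8},
    {"delta_pos":[0,0,40],"turn":0,"claw":0.5},
    {"delta_pos":[0,0,25],"turn":0,"claw":0.4},
    {"delta_pos":[0,0,13],"turn":0,"claw":0.35},
    {"delta_pos":[0,0,0],"turn":0,"claw":0.3},
    {"delta_pos":[0,0,0],"turn":0,"claw":0.25},
    {"delta_pos":[0,0,0],"turn":0,"claw":0.2},
    {"delta_pos":[0,0,0],"turn":0,"claw":0.1},
    {"delta_pos":[0,0,0],"turn":0,"claw":0},
  ],
)

```text
time_s: 5.18
tcp_pos: [0.5241, -0.2302, 0.0333]
ee_rot: [[0.821, -0.571, 0.002], [-0.571, -0.821, -0.0], [0.002, -0.001, -1.0]]
wrist_force: [0.4, 1.9, 2.8]
gripper_width: 0.159
gripper_force: 30.0
```

Request:
drive_tool(
  moves=[
    {"delta_pos":[0,0,0],"turn":0,"claw":0},
    {"delta_pos":[0,0,0],"turn":0,"claw":0},
    {"delta_pos":[0,0,0],"turn":0,"claw":0},
  ],
)

```text
time_s: 5.55
tcp_pos: [0.524, -0.2302, 0.0333]
ee_rot: [[0.821, -0.571, 0.001], [-0.571, -0.821, -0.0], [0.001, -0.001, -1.0]]
wrist_force: [-0.0, 3.2, 5.8]
gripper_width: 0.163
gripper_force: 30.0
```

Request:
drive_tool(
  moves=[
    {"delta_pos":[0,0,-4],"turn":0,"claw":0},
    {"delta_pos":[0,0,-8],"turn":0,"claw":0},
    {"delta_pos":[0,0,-14],"turn":0,"claw":0},
    {"delta_pos":[0,0,-20],"turn":0,"claw":0},
    {"delta_pos":[0,0,-26],"turn":0,"claw":0},
    {"delta_pos":[0,0,-30],"turn":0,"claw":0},
    {"delta_pos":[0,0,-30],"turn":0,"claw":0},
    {"delta_pos":[0,0,-30],"turn":0,"claw":0},
    {"delta_pos":[0,0,-28],"turn":0,"claw":0},
    {"delta_pos":[0,0,-22],"turn":0,"claw":0},
    {"delta_pos":[0,0,-15],"turn":0,"claw":0},
    {"delta_pos":[0,0,-8],"turn":0,"claw":0},
  ],
)

```text
time_s: 7.05
tcp_pos: [0.5232, -0.2302, 0.2684]
ee_rot: [[0.821, -0.571, 0.001], [-0.571, -0.821, 0.0], [0.0, -0.0, -1.0]]
wrist_force: [0.4, 0.2, -4.1]
gripper_width: 0.16
gripper_force: 30.0
```

```bash
python3 - <<'E'
from h import *
s=monitor.sense(); print(s['time_s'],s['tcp_pos'],s['wrist_force'],s['moment'],s['gripper_width'])
c=cap('wrist'); P=cloud(c); T=((P-s['tcp_pos'])@s['ee_rot']*1000).reshape(-1,3)
m=(abs(T[:,1])<9)&(T[:,0]>-23)&(T[:,0]<105)&(T[:,2]>-50)&(T[:,2]<40)
q=T[m]; f=q[(q[:,0]>50)]; 
for a in range(-20,105,10):
    g=q[(q[:,0]>=a)&(q[:,0]<a+10)]; 
    if len(g): print(a,np.percentile(g[:,2],[2,50,98]).round(1),end=' | ')
side=cap('side','s1'); 
E=np.array(side['extrinsics']); f=240/np.tan(np.radians(side['vertical_fov'])/2)
p=E[:3,:3].T@(s['tcp_pos']-E[:3,3]); u,v=int(p[0]/p[2]*f+side['cx']),int(p[1]/p[2]*f+side['cy'])
print('target',delta((.5275,.2638,s['tcp_pos'][2])),u,v)
W=cv2.resize(c['color'][:,:,::-1],(560,420))
S=cv2.resize(side['color'][max(0,v-60):v+60,max(0,u-80):u+80,::-1],None,fx=2.5,fy=2.5)
cv2.imwrite('pics/both1.png',np.hstack([cv2.resize(W,(400,300)),cv2.resize(S,(400,300))]))
E
```

```text
7.05 [ 0.5232 -0.2302  0.2684] [ 0.4069  0.1555 -4.1476] [0.116  0.0903 0.0513] 0.16000097741032496
-20 [-48.4 -30.5 -28.1] | -10 [-49.8 -48.6 -25.4] | 0 [-43.7 -30.   17. ] | 10 [-31.3 -28.6  31.3] | 20 [-29.8  -9.3  30.4] | 30 [15.5 17.5 31.1] | 40 [30.3 30.9 31.5] | 50 [-31.3 -29.7 -26.5] | 60 [-31.4 -29.8 -26.1] | 70 [-31.4 -29.9   3.9] | 80 [-31.4 -29.8 -26.5] | 90 [-31.  -29.4   8.2] | target [-278.8318 -407.923    -0.336 ] 296 139
```

View pics/both1.png

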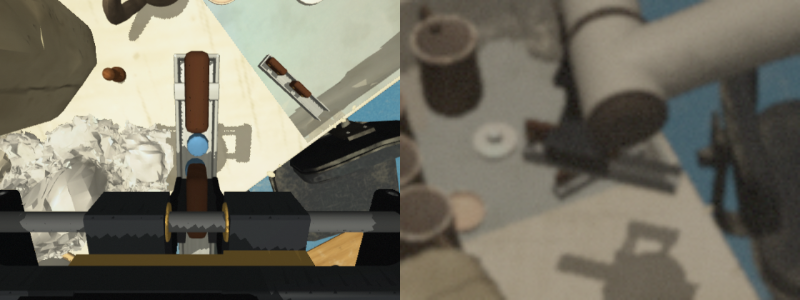

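The chute hangs level: both fin tops read about 30 mm above the TCP. The pellets are still in place.

Request:
drive_tool(
  moves=[
    {"delta_pos":[-3.4,-5,0],"turn":0,"claw":0},
    {"delta_pos":[-8,-11.6,0],"turn":0,"claw":0},
    {"delta_pos":[-12.4,-18.2,0],"turn":0,"claw":0},
    {"delta_pos":[-17,-24.8,0],"turn":0,"claw":0},
    {"delta_pos":[-21.4,-31.4,0],"turn":0,"claw":0},
    {"delta_pos":[-23.7,-34.7,0],"turn":0,"claw":0},
    {"delta_pos":[-23.7,-34.7,0],"turn":0,"claw":0},
    {"delta_pos":[-23.7,-34.7,0],"turn":0,"claw":0},
    {"delta_pos":[-23.7,-34.7,0],"turn":0,"claw":0},
    {"delta_pos":[-23.7,-34.7,0],"turn":0,"claw":0},
    {"delta_pos":[-23.7,-34.7,0],"turn":0,"claw":0},
    {"delta_pos":[-21.4,-31.4,0],"turn":0,"claw":0},
  ],
)

```text
time_s: 8.65
tcp_pos: [0.5259, 0.1723, 0.2671]
ee_rot: [[0.822, -0.57, -0.001], [-0.57, -0.822, -0.0], [-0.001, 0.0, -1.0]]
wrist_force: [0.4, -1.2, -5.0]
gripper_width: 0.162
gripper_force: 30.0
```

Request:
drive_tool(
  moves=[
    {"delta_pos":[-17,-24.8,0],"turn":0,"claw":0},
    {"delta_pos":[-13.5,-19.8,0],"turn":0,"claw":0},
    {"delta_pos":[-10.2,-14.9,0],"turn":0,"claw":0},
    {"delta_pos":[-6.8,-9.9,0],"turn":0,"claw":0},
    {"delta_pos":[-4.5,-6.6,0],"turn":0,"claw":0},
    {"delta_pos":[0,0,0],"turn":-0.03,"claw":0},
    {"delta_pos":[0,0,0],"turn":-0.07,"claw":0},
    {"delta_pos":[0,0,0],"turn":-0.1,"claw":0},
    {"delta_pos":[0,0,0],"turn":-0.12,"claw":0},
    {"delta_pos":[0,0,0],"turn":-0.13,"claw":0},
    {"delta_pos":[0,0,0],"turn":-0.13,"claw":0},
    {"delta_pos":[0,0,0],"turn":-0.12,"claw":0},
  ],
)

```text
time_s: 10.15
tcp_pos: [0.5275, 0.2612, 0.2677]
ee_rot: [[0.995, 0.096, -0.0], [0.096, -0.995, -0.0], [-0.0, 0.0, -1.0]]
wrist_force: [0.1, -0.6, -3.5]
gripper_width: 0.158
gripper_force: 30.0
```

Request:
drive_tool(
  moves=[
    {"delta_pos":[0,0,0],"turn":-0.1,"claw":0},
    {"delta_pos":[0,0,0],"turn":-0.07,"claw":0},
    {"delta_pos":[0,0,0],"turn":-0.038,"claw":0},
    {"delta_pos":[0,0,0],"turn":0,"claw":0},
    {"delta_pos":[0,0,0],"turn":0,"claw":0},
  ],
)

```text
time_s: 10.78
tcp_pos: [0.5275, 0.2617, 0.2677]
ee_rot: [[0.955, 0.295, 0.0], [0.295, -0.955, -0.0], [-0.0, 0.0, -1.0]]
wrist_force: [-0.2, 1.0, -5.2]
gripper_width: 0.158
gripper_force: 30.0
```

```bash
python3 - <<'E'
from h import *
s=monitor.sense(); print(s['time_s'],s['tcp_pos'],s['wrist_force'],np.degrees(np.arctan2(s['ee_rot'][1,0],s['ee_rot'][0,0])),s['joints'])
c=cap('wrist','w5'); P=cloud(c); T=((P-s['tcp_pos'])@s['ee_rot']*1000).reshape(-1,3)
q=T[(abs(T[:,1])<20)&(T[:,0]>45)&(T[:,0]<110)&(T[:,2]<-20)&(T[:,2]>-45)]
print('tail fin',np.percentile(q,[2,50,98],axis=0))
print('target',delta((.5275,.2638,s['tcp_pos'][2])))
# stand/bars visible? list rear bar points
z=P[...,2].ravel(); m=(z>.12)&(z<.16)&(abs(T[:,0])<130)&(abs(T[:,1])<40); print(m.sum())
cv2.imwrite('pics/w5c.png',c['color'][:,:,::-1])
E
```

```text
10.775 [0.5275 0.2617 0.2677] [-0.247   0.9601 -5.2189] 17.161724635742477 [ 42.1335  16.9334  -0.5759   0.0047 -72.4935  65.0268]
tail fin [[ 52.8897  -6.7888 -31.3198]
 [ 75.4827   0.0205 -29.7423]
 [ 95.1736   6.5345 -26.4405]]
target [ 0.5678 -1.9391 -0.0287]
358
```

View pics/w5.png

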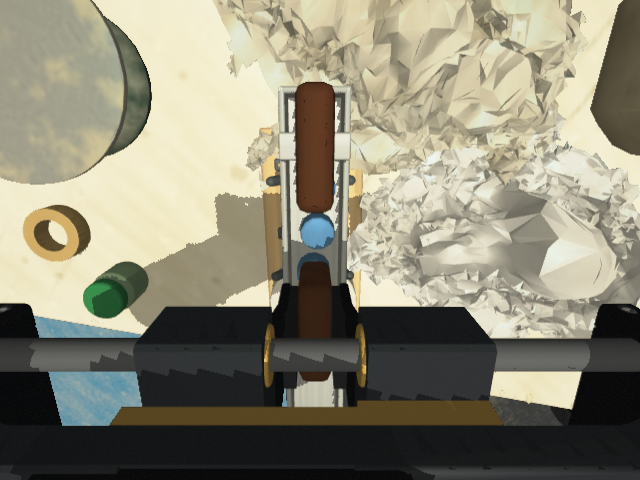

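The view shows the posts on both sides of the chute: rear pair at (273,180) and (356,180), front pair at (278,272) and (350,275). Their mid-line is at u≈314, almost on the chute's axis. The pellets are still in. Next I lower it.

Request:
drive_tool(
  moves=[
    {"delta_pos":[0.5,-1.5,5],"turn":0,"claw":0},
    {"delta_pos":[0,0,10],"turn":0,"claw":0},
    {"delta_pos":[0,0,15],"turn":0,"claw":0},
    {"delta_pos":[0,0,18],"turn":0,"claw":0},
    {"delta_pos":[0,0,18],"turn":0,"claw":0},
    {"delta_pos":[0,0,14],"turn":0,"claw":0},
    {"delta_pos":[0,0,10],"turn":0,"claw":0},
    {"delta_pos":[0,0,6],"turn":0,"claw":0},
    {"delta_pos":[0,0,4],"turn":0,"claw":0},
    {"delta_pos":[0,0,2],"turn":0,"claw":0},
    {"delta_pos":[0,0,0],"turn":0,"claw":0},
  ],
)

```text
time_s: 12.2
tcp_pos: [0.5276, 0.2638, 0.1658]
ee_rot: [[0.955, 0.296, 0.0], [0.296, -0.955, 0.0], [0.0, -0.0, -1.0]]
wrist_force: [0.3, 0.1, -3.1]
gripper_width: 0.16
gripper_force: 30.0
```

Request:
drive_tool(
  moves=[
    {"delta_pos":[0,0,1.5],"turn":0,"claw":0},
    {"delta_pos":[0,0,1.5],"turn":0,"claw":0},
    {"delta_pos":[0,0,0],"turn":0,"claw":0},
  ],
)

```text
time_s: 12.58
tcp_pos: [0.5274, 0.2637, 0.1624]
ee_rot: [[0.955, 0.296, -0.0], [0.296, -0.955, -0.0], [-0.0, 0.0, -1.0]]
wrist_force: [0.9, 0.3, -3.4]
gripper_width: 0.158
gripper_force: 30.0
```

Request:
drive_tool(
  moves=[
    {"delta_pos":[0,0,1],"turn":0,"claw":0},
    {"delta_pos":[0,0,1],"turn":0,"claw":0},
    {"delta_pos":[0,0,0],"turn":0,"claw":0},
  ],
)

```text
time_s: 12.95
tcp_pos: [0.5277, 0.2638, 0.1613]
ee_rot: [[0.955, 0.296, 0.001], [0.296, -0.955, 0.0], [0.001, -0.0, -1.0]]
wrist_force: [-1.1, -1.5, 0.6]
gripper_width: 0.16
gripper_force: 30.0
```

Request:
drive_tool(
  moves=[
    {"delta_pos":[0,0,0],"turn":0,"claw":0.3},
    {"delta_pos":[0,0,0],"turn":0,"claw":0.5},
    {"delta_pos":[0,0,0],"turn":0,"claw":0.5},
    {"delta_pos":[0,0,0],"turn":0,"claw":0.5},
  ],
)

```text
time_s: 13.45
tcp_pos: [0.5277, 0.2638, 0.1606]
ee_rot: [[0.955, 0.296, 0.0], [0.296, -0.955, 0.0], [0.0, -0.0, -1.0]]
wrist_force: [1.1, 0.9, 0.1]
gripper_width: 0.477
gripper_force: 0.0
```

```bash
cat >> h.py <<'E'
def chk(c,s):
    P=cloud(c); T=((P-s['tcp_pos'])@s['ee_rot']*1000).reshape(-1,3); z=P[...,2].ravel()
    for a,b in ((-30,35),(45,110)):
        q=T[(abs(T[:,1])<14)&(T[:,0]>a)&(T[:,0]<b)&(z>.183)&(z<.205)]
        if len(q)>20: print('fin',len(q),np.percentile(q,[2,50,98],axis=0),'z',s['tcp_pos'][2]*1000-np.median(q[:,2]))
    q=T[(abs(T[:,1])<17)&(T[:,0]>0)&(T[:,0]<110)&(z>.16)&(z<.205)]
    print('chute x max',np.percentile(q[:,0],99.5))
E
python3 - <<'E'
from h import *
s=monitor.sense(); print(s['time_s'],s['tcp_pos'],s['wrist_force'],s['gripper_width'])
c=cap('wrist','w6'); chk(c,s)
E
```

```text
13.45 [0.5277 0.2638 0.1606] [1.1077 0.887  0.0924] 0.47676387201768067
fin 2208 [[-21.6593  -6.8239 -32.1145]
 [ 10.4491  -0.2874 -30.582 ]
 [ 21.5127   6.3101 -23.9022]] z 191.22811551746153
fin 4992 [[ 52.6712  -7.0614 -32.2533]
 [ 75.4616  -0.3628 -30.6021]
 [ 95.0706   6.1776 -27.2569]] z 191.2482600782981
chute x max 95.8460644911016
```

Request:
drive_tool(
  moves=[
    {"delta_pos":[20,0,0],"turn":0,"claw":0.5},
    {"delta_pos":[30,0,0],"turn":0,"claw":0.5},
    {"delta_pos":[20,0,0],"turn":0,"claw":0.5},
    {"delta_pos":[5,-0.3,0],"turn":0,"claw":0.4},
    {"delta_pos":[0,0,0],"turn":0,"claw":0.3},
    {"delta_pos":[0,0,0],"turn":0,"claw":0.2},
    {"delta_pos":[0,0,0],"turn":0,"claw":0.15},
    {"delta_pos":[0,0,0],"turn":0,"claw":0},
    {"delta_pos":[0,0,0],"turn":0,"claw":0},
    {"delta_pos":[0,0,0],"turn":0,"claw":0},
  ],
)

```text
time_s: 14.75
tcp_pos: [0.5988, 0.2861, 0.1608]
ee_rot: [[0.955, 0.296, -0.0], [0.296, -0.955, -0.0], [-0.0, 0.0, -1.0]]
wrist_force: [-1.9, -0.1, 1.5]
gripper_width: 0.163
gripper_force: 30.0
```

Request:
drive_tool(
  moves=[
    {"delta_pos":[-1,0,-2],"turn":0,"claw":0},
    {"delta_pos":[-1,0,-2],"turn":0,"claw":0},
    {"delta_pos":[-1.3,0,-2],"turn":0,"claw":0},
    {"delta_pos":[-1,0,-2],"turn":0,"claw":0},
    {"delta_pos":[-1,0,-1.8],"turn":0,"claw":0},
    {"delta_pos":[0,0,0],"turn":0,"claw":0},
  ],
)

```text
time_s: 15.5
tcp_pos: [0.594, 0.2847, 0.1706]
ee_rot: [[0.955, 0.296, 0.0], [0.296, -0.955, 0.0], [0.0, -0.0, -1.0]]
wrist_force: [-0.3, -0.2, -4.4]
gripper_width: 0.156
gripper_force: 30.0
```

```bash
cat >> h.py <<'E'
def tilt(c,s):
    P=cloud(c); T=((P-s['tcp_pos'])@s['ee_rot']*1000).reshape(-1,3)
    q=T[(abs(T[:,1])<7)&(T[:,0]>-24)&(T[:,0]<30)&(T[:,2]<-10)&(T[:,2]>-48)]
    k=np.polyfit(q[:,0],-q[:,2],1); print('fin top fit',len(q),k,'tilt',np.degrees(np.arctan(k[0])))
    for a in range(-120,40,10):
        g=T[(abs(T[:,1])<6)&(T[:,0]>=a)&(T[:,0]<a+10)&(T[:,2]>-40)]
        if len(g)>5: print(a,len(g),-np.median(g[:,2]).round(1),end=' | ')
E
python3 - <<'E'
from h import *
s=monitor.sense(); print(s['time_s'],s['tcp_pos'],s['wrist_force'],s['moment'],s['gripper_width'])
c=cap('wrist','w7'); tilt(c,s)
E
```

```text
15.5 [0.594  0.2847 0.1706] [-0.331  -0.2492 -4.4136] [ 0.0383 -0.1901  0.0084] 0.15578744349859647
fin top fit 2600 [-0.198  30.1055] tilt -11.197681972912617
-70 181 -16.4 | -60 360 5.2 | -30 103 29.9 | -20 208 30.3 | -10 187 -161.1 | 0 785 30.3 | 10 961 30.1 | 20 1468 6.0 | 30 157 -157.3 |
```

The fin tops are flat (30.3 at both ends) and the wrist carries the full weight. The grip lifted the chute level rather than letting it pivot. I'll put it back and see whether a nearly matched claw value grips more softly.

Request:
drive_tool(
  moves=[
    {"delta_pos":[1,0,2],"turn":0,"claw":0},
    {"delta_pos":[1,0,2],"turn":0,"claw":0},
    {"delta_pos":[1.3,0,2],"turn":0,"claw":0},
    {"delta_pos":[1,0,2],"turn":0,"claw":0},
    {"delta_pos":[1,0,1.8],"turn":0,"claw":0},
    {"delta_pos":[0,0,0],"turn":0,"claw":0},
    {"delta_pos":[0,0,0],"turn":0,"claw":0.15},
    {"delta_pos":[0,0,0],"turn":0,"claw":0.15},
  ],
)

```text
time_s: 16.55
tcp_pos: [0.5991, 0.2861, 0.1609]
ee_rot: [[0.955, 0.296, 0.0], [0.296, -0.955, 0.0], [0.0, 0.0, -1.0]]
wrist_force: [-2.1, -0.5, -1.1]
gripper_width: 0.155
gripper_force: 30.0
```

Request:
drive_tool(
  moves=[
    {"delta_pos":[0,0,0],"turn":0,"claw":0.16},
    {"delta_pos":[0,0,0],"turn":0,"claw":0.16},
  ],
)

```text
time_s: 16.8
tcp_pos: [0.5991, 0.2862, 0.1609]
ee_rot: [[0.955, 0.296, 0.0], [0.296, -0.955, 0.0], [0.0, 0.0, -1.0]]
wrist_force: [-1.4, -0.5, 0.7]
gripper_width: 0.165
gripper_force: 2.5
```

Request:
drive_tool(
  moves=[
    {"delta_pos":[0,0,0],"turn":0,"claw":0.158},
    {"delta_pos":[0,0,0],"turn":0,"claw":0.158},
    {"delta_pos":[0,0,0],"turn":0,"claw":0.158},
  ],
)

```text
time_s: 17.18
tcp_pos: [0.5992, 0.2862, 0.1609]
ee_rot: [[0.955, 0.296, 0.0], [0.296, -0.955, 0.0], [0.0, 0.0, -1.0]]
wrist_force: [-1.7, -0.1, 2.7]
gripper_width: 0.16
gripper_force: 8.2
```

Request:
drive_tool(
  moves=[
    {"delta_pos":[-1,0,-2],"turn":0,"claw":0.158},
    {"delta_pos":[-1,0,-2],"turn":0,"claw":0.158},
    {"delta_pos":[-1.3,0,-2],"turn":0,"claw":0.158},
    {"delta_pos":[-1,0,-2],"turn":0,"claw":0.158},
    {"delta_pos":[-1,0,-1.8],"turn":0,"claw":0.158},
    {"delta_pos":[0,0,0],"turn":0,"claw":0.158},
  ],
)

```text
time_s: 17.92
tcp_pos: [0.5939, 0.2846, 0.1706]
ee_rot: [[0.955, 0.296, 0.0], [0.296, -0.955, 0.0], [0.0, -0.0, -1.0]]
wrist_force: [0.8, -1.4, -2.0]
gripper_width: 0.158
gripper_force: 8.2
```

```bash
python3 - <<'E'
from h import *
s=monitor.sense(); print(s['time_s'],s['tcp_pos'],s['wrist_force'],s['moment'],s['gripper_width'],s['gripper_force'])
c=cap('wrist','w8'); tilt(c,s)
E
```

```text
17.925 [0.5939 0.2846 0.1706] [ 0.8062 -1.3963 -2.0056] [-0.0325 -0.1099  0.0168] 0.15845862856954132 8.186357430531643
fin top fit 2547 [-0.1728 29.6804] tilt -9.802146027096859
-70 54 -21.8 | -60 523 2.9 | -30 143 28.4 | -20 83 29.0 | -10 185 -161.2 | 0 740 30.7 | 10 1048 30.9 | 20 1529 4.6 | 30 155 -157.3 |
```

The fin tops now slope, about 4–5°, so with the softer grip the chute pivots on the front bar. I'll carry on along the arc to about 37°.

Request:
drive_tool(
  moves=[
    {"delta_pos":[-2.9,0,-4.7],"turn":0,"claw":0.158},
    {"delta_pos":[-3.2,0,-4.6],"turn":0,"claw":0.158},
    {"delta_pos":[0,0,0],"turn":0,"claw":0.158},
  ],
)

```text
time_s: 18.35
tcp_pos: [0.588, 0.2828, 0.1804]
ee_rot: [[0.955, 0.296, 0.001], [0.296, -0.955, 0.0], [0.001, -0.0, -1.0]]
wrist_force: [0.8, -1.3, -1.4]
gripper_width: 0.159
gripper_force: 8.2
```

```bash
python3 - <<'E'
from h import *
s=monitor.sense(); print(s['time_s'],s['tcp_pos'],s['wrist_force'],s['gripper_width'],s['gripper_force'])
c=cap('wrist','w9'); tilt(c,s)
E
```

```text
18.35 [0.588  0.2828 0.1804] [ 0.8143 -1.3443 -1.3627] 0.158584624800683 8.192271286679897
fin top fit 2509 [-0.1953 29.8302] tilt -11.051629560163143
-60 604 1.9 | -30 184 26.4 | -20 13 27.5 | -10 133 -171.5 | 0 709 31.2 | 10 1233 31.0 | 20 1337 3.2 | 30 308 -164.3 |
```

Request:
drive_tool(
  moves=[
    {"delta_pos":[-3.4,0,-4.5],"turn":0,"claw":0.158},
    {"delta_pos":[-3.5,0,-4.3],"turn":0,"claw":0.158},
    {"delta_pos":[-3.7,0,-4.1],"turn":0,"claw":0.158},
    {"delta_pos":[-4,0,-4],"turn":0,"claw":0.158},
    {"delta_pos":[-4,0,-3.8],"turn":0,"claw":0.158},
    {"delta_pos":[-4.3,0,-3.6],"turn":0,"claw":0.158},
    {"delta_pos":[-4.4,0,-3.4],"turn":0,"claw":0.158},
    {"delta_pos":[-4.5,0,-3.3],"turn":0,"claw":0.158},
    {"delta_pos":[-4.7,0,-3],"turn":0,"claw":0.158},
    {"delta_pos":[-4.8,0,-2.8],"turn":0,"claw":0.158},
    {"delta_pos":[-3.9,0,-2.1],"turn":0,"claw":0.158},
  ],
)

```text
time_s: 19.77
tcp_pos: [0.5447, 0.2694, 0.2187]
ee_rot: [[0.955, 0.296, -0.0], [0.296, -0.955, 0.0], [0.0, -0.0, -1.0]]
wrist_force: [-0.5, 0.5, -3.5]
gripper_width: 0.157
gripper_force: 8.2
```

Request:
drive_tool(
  moves=[
    {"delta_pos":[0,0,0],"turn":0,"claw":0.158},
    {"delta_pos":[0,0,0],"turn":0,"claw":0.158},
    {"delta_pos":[0,0,0],"turn":0,"claw":0.158},
    {"delta_pos":[0,0,0],"turn":0,"claw":0.158},
    {"delta_pos":[0,0,0],"turn":0,"claw":0.158},
    {"delta_pos":[0,0,0],"turn":0,"claw":0.158},
    {"delta_pos":[0,0,0],"turn":0,"claw":0.158},
    {"delta_pos":[0,0,0],"turn":0,"claw":0.158},
  ],
)

```text
time_s: 20.78
tcp_pos: [0.5451, 0.2695, 0.2186]
ee_rot: [[0.955, 0.296, 0.0], [0.296, -0.955, 0.0], [0.0, 0.0, -1.0]]
wrist_force: [-0.2, -0.8, -0.8]
gripper_width: 0.161
gripper_force: 8.2
```

```bash
python3 - <<'E'
from h import *
s=monitor.sense(); print(s['time_s'],s['tcp_pos'],s['wrist_force'],s['gripper_width'],s['gripper_force'])
c=cap('wrist','w10'); tilt(c,s); print()
t=cap('top','t10'); d=cap('side','s10')
for n,k in (('w',c),('t',t),('s',d)):
    h=cv2.cvtColor(k['color'],cv2.COLOR_RGB2HSV); m=(h[...,0]>95)&(h[...,0]<115)&(h[...,1]>60)&(h[...,2]>110)
    P=cloud(k); m&=(abs(P[...,0]-.5)<.2)&(abs(P[...,1]-.25)<.2)&(P[...,2]>-.02)
    v,u=np.where(m); print(n,m.sum(), (u.mean(),v.mean(),P[m].mean(0),P[m].min(0),P[m].max(0)) if m.any() else '')
h=cv2.resize(c['color'][:,:,::-1],(400,300))
S=cv2.resize(d['color'][235:355,290:450,::-1],(400,300),interpolation=2)
cv2.imwrite('pics/b10.png',np.hstack([h,S]))
E
```

```text
20.775 [0.5451 0.2695 0.2186] [-0.1763 -0.7896 -0.7889] 0.1606882942239099 8.20670394507033
fin top fit 2465 [-1.1328 43.4095] tilt -48.56397131784536
-90 52 -29.1 | -80 98 -22.4 | -70 102 -14.9 | -60 311 -9.1 | -50 44 -10.7 | 0 722 35.9 | 10 1330 26.1 | 20 686 15.7 | 30 879 3.7 | 
w 15 (np.float64(91.2), np.float64(393.8), array([0.6236, 0.294 , 0.3806]), array([0.6236, 0.294 , 0.3806]), array([0.6236, 0.294 , 0.3806]))
t 22 (np.float64(240.5), np.float64(285.5), array([0.4211, 0.2356, 0.0299]), array([0.411 , 0.225 , 0.0257]), array([0.4284, 0.2494, 0.0345]))
s 0
```

Top view: blue pixels now lie inside the jar mouth at (240,285), z≈0.03, and none show in the chute. I'll lower along the reverse arc.

Request:
drive_tool(
  moves=[
    {"delta_pos":[3.9,0,2.1],"turn":0,"claw":0.158},
    {"delta_pos":[4.8,0,2.8],"turn":0,"claw":0.158},
    {"delta_pos":[4.7,0,3],"turn":0,"claw":0.158},
    {"delta_pos":[4.5,0,3.3],"turn":0,"claw":0.158},
    {"delta_pos":[4.4,0,3.4],"turn":0,"claw":0.158},
    {"delta_pos":[4.3,0,3.6],"turn":0,"claw":0.158},
    {"delta_pos":[4,0,3.8],"turn":0,"claw":0.158},
    {"delta_pos":[4,0,4],"turn":0,"claw":0.158},
    {"delta_pos":[3.7,0,4.1],"turn":0,"claw":0.158},
    {"delta_pos":[3.5,0,4.3],"turn":0,"claw":0.158},
    {"delta_pos":[3.4,0,4.5],"turn":0,"claw":0.158},
    {"delta_pos":[3.2,0,4.6],"turn":0,"claw":0.158},
  ],
)

```text
time_s: 22.42
tcp_pos: [0.5915, 0.2838, 0.1748]
ee_rot: [[0.955, 0.296, 0.0], [0.296, -0.955, 0.0], [0.0, 0.0, -1.0]]
wrist_force: [-0.8, -0.9, -2.0]
gripper_width: 0.16
gripper_force: 8.2
```

Request:
drive_tool(
  moves=[
    {"delta_pos":[2.9,0,4.7],"turn":0,"claw":0.158},
    {"delta_pos":[1,0,1.8],"turn":0,"claw":0.158},
    {"delta_pos":[1,0,2],"turn":0,"claw":0.158},
    {"delta_pos":[1.3,0,2],"turn":0,"claw":0.158},
    {"delta_pos":[1,0,2],"turn":0,"claw":0.158},
    {"delta_pos":[1,0,2],"turn":0,"claw":0.158},
    {"delta_pos":[0,0,0],"turn":0,"claw":0.158},
    {"delta_pos":[0,0,0],"turn":0,"claw":0.158},
  ],
)

```text
time_s: 23.42
tcp_pos: [0.6, 0.2865, 0.1617]
ee_rot: [[0.955, 0.296, 0.003], [0.296, -0.955, 0.001], [0.003, -0.0, -1.0]]
wrist_force: [-0.2, -1.2, 3.5]
gripper_width: 0.16
gripper_force: 8.2
```

```bash
python3 - <<'E'
from h import *
s=monitor.sense(); print(s['time_s'],s['tcp_pos'],s['wrist_force'],s['gripper_width'],s['gripper_force'])
c=cap('wrist','w11'); tilt(c,s)
E
```

```text
23.425 [0.6    0.2865 0.1617] [-0.2081 -1.2171  3.5131] 0.15985919403290186 8.20718786213547
fin top fit 2389 [-0.1839 27.4777] tilt -10.419441027642385
-90 16 -28.8 | -80 261 -28.9 | -60 211 4.0 | -30 187 28.9 | -20 202 -147.7 | -10 260 -147.5 | 0 879 27.7 | 10 1523 21.3 | 20 513 -16.5 | 30 156 -146.7 |
```

Request:
drive_tool(
  moves=[
    {"delta_pos":[0,0,0],"turn":0,"claw":0.2},
    {"delta_pos":[0,0,0],"turn":0,"claw":0.35},
    {"delta_pos":[0,0,0],"turn":0,"claw":0.5},
    {"delta_pos":[0,0,0],"turn":0,"claw":0.5},
    {"delta_pos":[0,0,-20],"turn":0,"claw":0.5},
    {"delta_pos":[-20,0,-50],"turn":0,"claw":0.5},
    {"delta_pos":[-45,0,-40],"turn":0,"claw":0.5},
    {"delta_pos":[-40,0,0],"turn":0,"claw":0.5},
    {"delta_pos":[0,0,0],"turn":0,"claw":0.5},
    {"delta_pos":[0,0,0],"turn":0,"claw":0.5},
  ],
)

```text
time_s: 24.72
tcp_pos: [0.4991, 0.2553, 0.2707]
ee_rot: [[0.955, 0.296, 0.001], [0.296, -0.955, 0.0], [0.001, -0.0, -1.0]]
wrist_force: [-0.2, -1.0, -0.9]
gripper_width: 0.501
gripper_force: 0.0
```

```bash
python3 - <<'E'
from h import *
s=monitor.sense(); print(s['time_s'],s['tcp_pos'],s['wrist_force'],s['gripper_width'])
c=cap('wrist','w12'); P=cloud(c); z=P[...,2]
y=np.radians(17.1); R=np.array([[np.cos(y),np.sin(y)],[-np.sin(y),np.cos(y)]])
Q=(P[...,:2]-[.5276,.2638])@R.T*1000
near=(abs(Q[...,0])<130)&(abs(Q[...,1])<25)
for a,b in ((-35,35),(45,110)):
    m=near&(z>.18)&(z<.21)&(Q[...,0]>a)&(Q[...,0]<b); q=Q[m]
    print(len(q),np.percentile(q,[2,50,98],axis=0),'z',np.median(z[m]),'slope deg',np.degrees(np.arctan(np.polyfit(q[:,0],z[m]*1000,1)[0])),'yaw',np.degrees(np.polyfit(q[:,0],q[:,1],1)[0]))
m=near&(z>.126)&(z<.2); print('chute x extent',np.percentile(Q[m][:,0],[.5,99.5]))
h=cv2.cvtColor(c['color'],cv2.COLOR_RGB2HSV); m=(h[...,0]>95)&(h[...,0]<115)&(h[...,1]>60)&(h[...,2]>110)&(abs(Q[...,0])<200)&(abs(Q[...,1])<60)
print('blue',m.sum(), P[m].mean(0) if m.any() else '')
d=cap('side','s12')
cv2.imwrite('pics/b12.png',np.hstack([cv2.resize(c['color'][60:300,160:480,::-1],(480,360)),cv2.resize(d['color'][245:350,320:413,::-1],(319,360),interpolation=2)]))
E
```

```text
24.725 [0.4991 0.2553 0.2707] [-0.2366 -1.0102 -0.8564] 0.5012167215610315
1325 [[-25.3058  -6.1371]
 [ -2.4938   0.1841]
 [ 18.0135   6.9319]] z 0.19130624498966362 slope deg -1.6560145223423484 yaw -0.055331796503267035
1720 [[49.1834 -6.0139]
 [71.448   0.4404]
 [91.6248  7.1912]] z 0.19132837432469127 slope deg 0.08183638604005086 yaw -0.23412996101860448
chute x extent [-102.9668   93.7796]
blue 25 [0.5776 0.2799 0.4327]
```

View pics/b12.png

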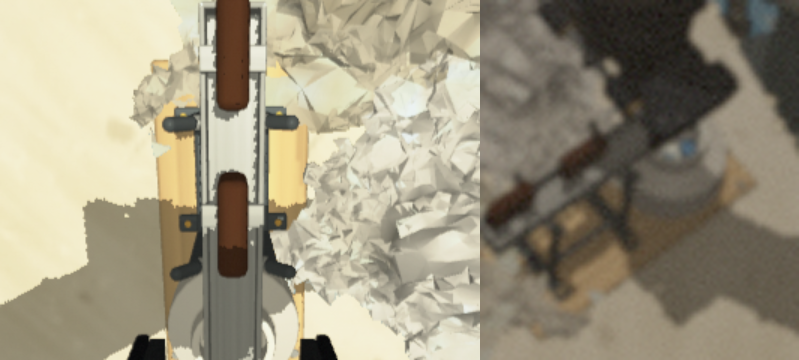

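The final crop shows the chute level between the posts and empty, with blue visible in the jar mouth (right panel, about (685,150)). The chute has ended 3.6 mm too far toward the spout. I'll retake the tail handle, lift it slightly, shift it back and release.

Request:
drive_tool(
  moves=[
    {"delta_pos":[30,0,0],"turn":0,"claw":0.5},
    {"delta_pos":[40,0,0],"turn":0,"claw":0.5},
    {"delta_pos":[31,0.3,20],"turn":0,"claw":0.5},
    {"delta_pos":[0,0,40],"turn":0,"claw":0.5},
    {"delta_pos":[0,0,32],"turn":0,"claw":0.5},
    {"delta_pos":[0,0,15],"turn":0,"claw":0.4},
    {"delta_pos":[0,0,3],"turn":0,"claw":0.3},
    {"delta_pos":[0,0,0],"turn":0,"claw":0.2},
    {"delta_pos":[0,0,0],"turn":0,"claw":0.1},
    {"delta_pos":[0,0,0],"turn":0,"claw":0},
    {"delta_pos":[0,0,0],"turn":0,"claw":0},
    {"delta_pos":[0,0,0],"turn":0,"claw":0},
  ],
)

```text
time_s: 26.32
tcp_pos: [0.596, 0.2852, 0.162]
ee_rot: [[0.955, 0.296, 0.002], [0.296, -0.955, 0.001], [0.003, -0.001, -1.0]]
wrist_force: [-0.0, 1.4, 5.7]
gripper_width: 0.157
gripper_force: 30.0
```

Request:
drive_tool(
  moves=[
    {"delta_pos":[0,0,-1.5],"turn":0,"claw":0},
    {"delta_pos":[0,0,-1.5],"turn":0,"claw":0},
    {"delta_pos":[1.8,0,0],"turn":0,"claw":0},
    {"delta_pos":[1.8,0,0],"turn":0,"claw":0},
    {"delta_pos":[0,0,1.5],"turn":0,"claw":0},
    {"delta_pos":[0,0,1.5],"turn":0,"claw":0},
    {"delta_pos":[0,0,0],"turn":0,"claw":0},
    {"delta_pos":[0,0,0],"turn":0,"claw":0.15},
    {"delta_pos":[0,0,0],"turn":0,"claw":0.2},
    {"delta_pos":[0,0,0],"turn":0,"claw":0.4},
    {"delta_pos":[0,0,0],"turn":0,"claw":0.5},
    {"delta_pos":[0,0,0],"turn":0,"claw":0.5},
  ],
)

```text
time_s: 27.82
tcp_pos: [0.5988, 0.2858, 0.1602]
ee_rot: [[0.955, 0.296, -0.0], [0.296, -0.955, -0.0], [-0.0, 0.0, -1.0]]
wrist_force: [-0.2, -0.7, -0.2]
gripper_width: 0.442
gripper_force: 0.0
```

Request:
drive_tool(
  moves=[
    {"delta_pos":[0,0,-20],"turn":0,"claw":0.5},
    {"delta_pos":[-20,0,-50],"turn":0,"claw":0.5},
    {"delta_pos":[-45,0,-40],"turn":0,"claw":0.5},
    {"delta_pos":[-40,0,-30],"turn":0,"claw":0.5},
    {"delta_pos":[0,0,0],"turn":0,"claw":0.5},
    {"delta_pos":[0,0,0],"turn":0,"claw":0.5},
  ],
)

```text
time_s: 28.58
tcp_pos: [0.4984, 0.2548, 0.3002]
ee_rot: [[0.955, 0.296, -0.0], [0.296, -0.955, 0.0], [-0.0, -0.0, -1.0]]
wrist_force: [-0.6, -0.0, -0.6]
gripper_width: 0.502
gripper_force: 0.0
```

```bash
python3 - <<'E'
from h import *
s=monitor.sense(); print(s['time_s'],s['tcp_pos'],s['wrist_force'],s['gripper_width'])
c=cap('wrist','w13'); P=cloud(c); z=P[...,2]
y=np.radians(17.1); R=np.array([[np.cos(y),np.sin(y)],[-np.sin(y),np.cos(y)]])
Q=(P[...,:2]-[.5276,.2638])@R.T*1000
near=(abs(Q[...,0])<130)&(abs(Q[...,1])<25)
for a,b in ((-35,35),(45,110)):
    m=near&(z>.18)&(z<.21)&(Q[...,0]>a)&(Q[...,0]<b); q=Q[m]
    print(len(q),np.percentile(q,[2,50,98],axis=0),'z',np.median(z[m]))
m=near&(z>.126)&(z<.2); print('chute x extent',np.percentile(Q[m][:,0],[.5,99.5]))
# broad blue search: wrist, side, top; jar rim from the wrist
for n,k in (('w',c),('t',cap('top','t13')),('s',cap('side','s13'))):
    P=cloud(k); h=cv2.cvtColor(k['color'],cv2.COLOR_RGB2HSV)
    m=((h[...,0]>98)&(h[...,0]<115)&(h[...,1]>60)&(P[...,2]>-.01)&(P[...,2]<.25)&(P[...,0]>.3)&(P[...,0]<.75)&(abs(P[...,1]-.2)<.28)).astype(np.uint8)
    N,L,S,C=cv2.connectedComponentsWithStats(m)
    for i in range(1,N):
        if S[i,4]>5: print(n,C[i],S[i,4],P[L==i].mean(0))
    r=(P[...,2]>.078)&(P[...,2]<.095)&(np.hypot(P[...,0]-.4245,P[...,1]-.232)<.035)
    if r.sum()>30: print(n,'rim',r.sum(),cv2.minEnclosingCircle((P[r][:,:2]*1000).astype(np.float32)))
E
```

```text
28.575 [0.4984 0.2548 0.3002] [-0.6311 -0.0424 -0.644 ] 0.5018348509733341
1105 [[-22.6373  -6.9701]
 [  0.0512  -0.1724]
 [ 20.3696   6.6146]] z 0.1912850647806001
1395 [[51.2355 -6.3716]
 [74.0891  0.0982]
 [94.2652  6.9832]] z 0.19126476640916668
chute x extent [-100.5649   96.4285]
w rim 605 ((423.3451843261719, 231.31784057617188), 29.289270401000977)
t [243. 285.] 9 [0.4224 0.2285 0.0276]
t rim 105 ((423.34967041015625, 231.21568298339844), 29.25253677368164)
s [380.     287.7143] 7 [0.4036 0.2218 0.0272]
s rim 86 ((421.3433532714844, 234.97496032714844), 30.541013717651367)
```

```bash
python3 -c "
from h import *
print(ticket.finish_job())"
```

```text
the job is handed in; nothing more can be done
None
```

The job is handed in at about 29 s. The chute was set on the stand, tilted by its tail handle and emptied into the jar. It is back level, within about 1 mm of its first seat, after one small regrip to correct a 3.6 mm drift. The jar is still in place. Blue shows only inside the jar and the chute looked empty, but I could not count all four pellets in there.

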